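Reset the water filter's cartridge reminder

ROBOT

A 7-joint arm with a two-finger parallel gripper is mounted at the origin on the work surface. World frame = base frame: x ahead of the robot, y to its left, z up, the work surface at z = 0. Lengths are in m, angles in degrees, forces in N, time in s.
With the tool pointing down it reaches from about 0.4 to 0.925 m from the base axis. Payload 4.1 kg.
Tool frame: the origin (TCP) lies on the centre line of the jaws, within the pads' length; the fingertips stand 8 mm ahead of it and the grasp point (between the pads) lies 11 mm behind it; z points along the fingers, y is the line along which they close (so a half turn about z gives the same grasp; the last joint's range is limited). The gripper opens to 85 mm and grips with 20 to 120 N. Pads are 22 mm wide; open, the fingers measure 114 mm over their backs; the gripper's body (76 mm by 85 mm) begins 54 mm behind the grasp point. The pads swing forward as they close: fully open they stand 13 mm farther back than shut.
Start: joints at [-82.85, 22.827, 2.584, 88.041, -1.071, 69.15, -2.905], TCP at [0.144, 0.634, 0.239] pointing down, gripper open.
Joint ranges: [-161.44, 161.44], [-28.35, 127.94], [-78.24, 83.42], [0, 140.83], [-78.03, 258.03], [13.02, 114.36], [-168.23, 168.23]. Speed limits (degrees/s): [147.25, 147.25, 180, 180, 180, 180, 180].

INTERFACE

Orientations are given as [roll, pitch, yaw] about the fixed x, y, z axes, in that order (R = Rz(yaw) Ry(pitch) Rx(roll)).
In Python, from workcell import env gives the robot as it stands.
- The arm moves only by the tool drive_tool, never from a script. Its argument "increments" is a list of rows, each an object of numbers: "claw": the gripper command: -1 is shut, 1 is fully open, values between are in proportion; "x", "y", "z": the shift along the tool's x, y, z in m; "rx", "ry", "rz": the turn, a rotation vector about the tool's x, y, z in degrees. A call has 1 to 8 rows; each row is the pose to reach, as a shift and turn from the pose commanded when the call began, along the tool's axes at that moment; what a row does not reach only later rows make up. A row lasts 1/12 s, in which the tool goes at most 41.7 mm and 7.16 degrees, less where a joint would pass 70% of its speed; a pose out of reach is approached as far as the arm can. A call with a gripper value outside its range is refused whole. The fingers move at their own pace and stop on an object; "newtons" is the grip in N (left out, the last holds). Time passes only in rows, so rows that repeat a pose let the fingers close. It gives the time, the measured TCP pose, the force, the opening and the grip force at its end, in the units of the state.
- env.get_state(): the state, without advancing time (a new reading comes with each control period).
- env.camera(name): name is "scene" or "side" or "wrist"; returns a dict with "img" (400x640x3 uint8, red, green, blue), "fov_y" (degrees; the focal length in pixels is half the picture's height over the tangent of half this angle, whatever the lens; pixels are square), "cx", "cy" (the principal point, pixels), "T" (4x4, takes a point from camera to world coordinates); the wrist camera has in their place "T_tool_cam" (4x4, takes a point from camera to tool coordinates, whose origin is the TCP and whose axes are the flange's). Camera axes: x right, y down, z forward; pixel columns grow to the right and rows downward; lengths in m; the calibration is good to about 2 mm. A picture is of the moment at which its call begins: read the wrist's pose just before it. There is no depth.
- env.job_done(): hands the job in; it is judged then, once.
Trained networks look in a picture, given as the dict that the camera call returned (one of the last four; its "shot" number tells which), for a name from the list of things; names that differ only in an ending like _2 or _b are one class to them, and where a whole thing is asked for, a point or a joint stands for the part that bears it (a point fixed in the world has none). Each returns a list of dicts, best first, with "confidence" (0 to 1); they miss things now and then, are a little off and sometimes report something else, mostly with a low value. They report only what shows in the picture. A call takes as long as a camera call. They do not tell look-alikes from the thing itself.
- env.masks_of(picture, query): "pixels" (400x640 bool, what is visible of it).
- env.spot_point(picture, query): "centre" ([x, y, z] in m, in world coordinates, good to about 4 mm: a listed point, or the origin of a listed thing).
The state is a dict: "t": time; "joints": joint angles; "joint_velocities": joint speeds; "joint_torque": joint torques, N m; "tool_pos": TCP position; "eef_rot": TCP orientation; "force": force on the tool from outside, world axes, zero at the start; "wrist_torque": the same for the moment, N m; "finger_gap": finger opening in m; "gripper_force": force on a finger pad.
Only numpy, scipy, OpenCV 4.12 (cv2) and the standard library are available. Lean on these libraries where they do the work, as an engineer would, in place of code of your own. Each camera call takes 0.05 s, during which the arm holds its last target. There are 200 camera calls.

TASK

The water filter has a fresh cartridge, so reset its reminder: push the navy cover on its deck all the way open, reach a fingertip down into the well underneath, press the orange reset key fully down and keep it down for at least two seconds. Then let it up and push the cover fully shut again. The filter stays standing where it is, and the cups, old cartridge and other things around are not to be lifted, shoved or knocked over.

Things in the scene. Friction and masses are not known exactly. Their poses are not given: they have to be found in the camera images.
- filter_unit: the countertop water filter: a steel box 360 mm long (its x), 180 mm wide (its y), with a flat white deck 234 mm above the counter. Heavy (about 6 kg) but only standing there. Origin: centre of its underside; z up; the tap and drip tray are at its -x end and reach 95 mm beyond the box. A low grey fill cap lies on the deck at x -137 mm; the espresso cup stands at about x +135 mm. Two grey rails 8 mm high (6 mm thick, 95 mm between them, x -94 to +72 mm) guide the cover along x
- well_mouth (a point): centre of the mouth of the round well in the deck, level with the deck's top (234 mm up), at x -55 mm, y 0 of the filter; the well is 50 mm across with straight rigid walls and 34 mm deep
- key_top (a point): centre of the top of the orange round reset key (34 mm across) at the bottom of the well; when up it lies 22 mm below the deck. Moves with the key
- reset_key (a joint): travel of the reset key: 0 up, 0.004 m fully down (stop). Springs back by itself; needs about 1.5 N to start moving and 5 N to be fully down
- cover_dish (a point): centre of the floor of the finger dish in the navy sliding cover. The cover is 92 x 92 mm and 14 mm thick, lying on the deck; the dish in its middle is an open-topped pocket with a pale grey floor, 46 mm long (filter's x) by 50 mm wide (y) and 10 mm deep, its floor 4 mm above the deck, with solid 23 mm thick end blocks at both x ends to push against. Shut, its centre is at filter x -45 mm and hides the well. Moves with the cover
- cover (a joint): how far the cover has slid: 0 shut (home on its stop), 0.068 m fully open (stop); it grows as the cover moves along the filter's +x, away from the tap, and may start up to 0.015 ajar. It slides with about 2 N of friction and stays where it is left
- espresso_cup: white handled espresso cup, 62 mm wide, 55 mm high, standing on the rear part of the filter's deck; origin under its centre; leave it where it is
- tumbler: green glass tumbler, 62 mm wide, 95 mm high, standing on the drip tray under the tap; origin under its centre; leave it alone
- old_cartridge: used filter cartridge standing beside the filter, white with a blue foot, 60 mm wide, 114 mm high; origin under its centre; leave it alone
- milk_jug: steel milk jug, 88 mm wide plus handle, 105 mm high; origin under its centre; leave it alone
- tamper: dark steel tamper, 58 mm wide, 90 mm high; origin under its centre; leave it alone
- bean_jar: amber glass bean jar, 96 mm wide, 150 mm high; origin under its centre; leave it alone
- mug: blue handled mug, 80 mm wide, 90 mm high; origin under its centre; leave it alone
Things that resemble listed ones, but are neither listed nor needed, are in the scene too. Leave any red or yellow look-alike of the espresso_cup alone.

How it is judged:
By the outcome, as a careful person would: the job done as asked, in the order asked, and still so for the second after the job is handed in, with the robot touching nothing.
It also fails if it takes over 54 s, if anything falls off the work surface, if the arm or the gripper's body presses on something with over 40 N, if the wrist force passes 120 N, or if a joint passes its speed limit or range.

## Working session

There is one attempt and no reset: what is moved stays moved. The work goes in short steps, Python scripts to look and compute and a tool call to move; the robot and the scene stay as the last step left them, time stands still between calls to the robot, and variables do not carry over. Pictures are saved under pics/ and viewed, at most 10 in all, crops included, and the job is handed in when it is done.

Besides the shell and the picture viewer there is one more tool, called after "Call:" in YAML: its name, and indented under it one key for each argument. drive_tool: Moves the arm, as the interface text tells. Its arguments: {"type":"object","properties":{"increments":{"type":"array"},"newtons":{"type":"number"}},"required":["increments"]}

```bash
mkdir -p pics
cat > h.py <<'E'
from workcell import env
import numpy as np, cv2
def save(p,n): cv2.imwrite('pics/'+n+'.png',p['img'][:,:,::-1])
def proj(p,X,T=None):
    T=p['T'] if T is None else T
    f=200/np.tan(np.radians(p['fov_y'])/2)
    c=(np.linalg.inv(T)@np.append(X,1))[:3]
    return np.array([p['cx']+f*c[0]/c[2],p['cy']+f*c[1]/c[2]])
E
python3 - <<'E'
from h import *
s=env.get_state();print({k:np.round(v,3) for k,v in s.items()})
for c in ['scene','side']:
    p=env.camera(c);save(p,c)
    for q in ['filter_unit','cover_dish','well_mouth','key_top','espresso_cup','tumbler','old_cartridge','milk_jug','tamper','bean_jar','mug']:
        for r in env.spot_point(p,q)[:2]: print(c,q,np.round(r['centre'],4),round(r['confidence'],2),proj(p,r['centre']).round())
E
```

```text
{'t': np.float64(0.0), 'joints': array([-82.852,  22.874,   2.581,  88.113,  -1.071,  69.151,  -2.906]), 'joint_velocities': array([ 0.019, -0.139, -0.048,  0.1  , -0.144, -0.036, -0.013]), 'joint_torque': array([-0.0000e+00, -4.7513e+01,  1.3650e+00, -2.5422e+01,  1.2000e-02,
        9.0000e-03,  0.0000e+00]), 'tool_pos': array([0.144, 0.633, 0.238]), 'eef_rot': array([-1.79887e+02,  8.00000e-03,  1.67184e+02]), 'force': array([0.019, 0.231, 0.105]), 'wrist_torque': array([-0.004, -0.04 , -0.025]), 'gripper_force': np.float64(0.0), 'finger_gap': np.float64(0.085)}
scene filter_unit [ 0.5464 -0.1004  0.0023] 0.84 [298. 233.]
scene cover_dish [ 0.5834 -0.0926  0.2384] 0.97 [303. 195.]
scene cover_dish [ 0.4195 -0.1563  0.2356] 0.6 [274. 176.]
scene well_mouth [ 0.5981 -0.0839  0.2329] 0.81 [306. 197.]
scene key_top [ 0.4546 -0.5546  0.0022] 0.24 [188. 247.]
scene espresso_cup [ 0.5358 -0.34   -0.0007] 0.87 [244. 247.]
scene espresso_cup [ 0.4193 -0.1556  0.2355] 0.86 [274. 176.]
scene tumbler [ 0.765  -0.0368  0.0148] 0.74 [333. 261.]
scene tumbler [ 0.4197 -0.1559  0.2349] 0.73 [274.
[... 530 characters left out ...]
side cover_dish [ 0.5828 -0.0895  0.2411] 0.57 [315. 171.]
side cover_dish [0.5616 0.4975 0.0022] 0.28 [288. 350.]
side well_mouth [ 0.604  -0.0845  0.2367] 0.59 [310. 172.]
side espresso_cup [ 0.2657 -0.248   0.0013] 0.69 [397. 196.]
side espresso_cup [ 0.4199 -0.1563  0.2342] 0.65 [361. 165.]
side tumbler [ 0.7624 -0.0294  0.0154] 0.8 [271. 217.]
side old_cartridge [0.3886 0.0235 0.0019] 0.81 [361. 242.]
side milk_jug [ 0.415   0.4745 -0.0067] 0.71 [335. 352.]
side tamper [ 5.602e-01  4.947e-01 -5.000e-04] 0.71 [289. 350.]
side tamper [3.899e-01 2.380e-02 3.000e-04] 0.35 [361. 242.]
side bean_jar [ 0.4597 -0.5554  0.0017] 0.92 [361. 147.]
side mug [ 0.6189 -0.5038  0.0012] 0.83 [327. 150.]
```

View pics/scene.png

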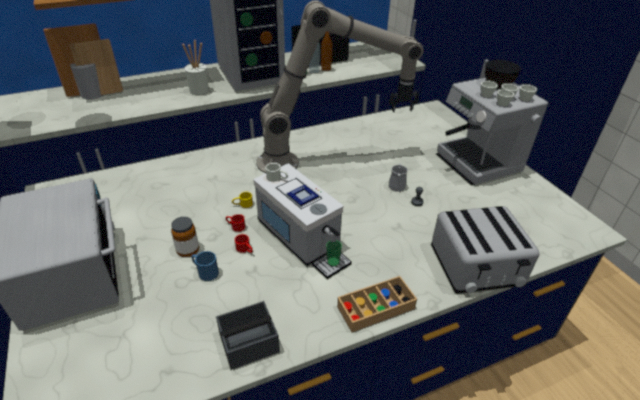

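View pics/side.png

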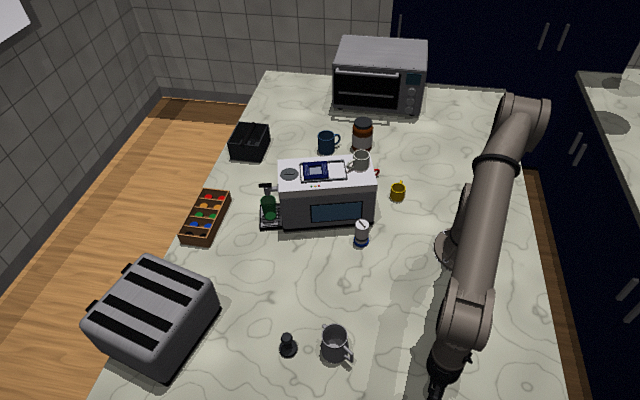

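Call:
drive_tool:
  increments:
    - {"claw":-1,"x":-0.18,"y":-0.19,"z":-0.18,"rz":50}
    - {"claw":-1,"x":-0.18,"y":-0.19,"z":-0.18,"rz":50}
    - {"claw":-1,"x":-0.18,"y":-0.19,"z":-0.18,"rz":50}
    - {"claw":-1,"x":-0.18,"y":-0.19,"z":-0.18,"rz":50}
    - {"claw":-1,"x":-0.18,"y":-0.19,"z":-0.18,"rz":50}
    - {"claw":-1,"x":-0.18,"y":-0.19,"z":-0.18,"rz":50}
    - {"claw":-1,"x":-0.18,"y":-0.19,"z":-0.18,"rz":50}
    - {"claw":-1,"x":-0.18,"y":-0.19,"z":-0.18,"rz":50}

```text
$.increments[0]: bad value
```

```bash
cat >> h.py <<'E'
from scipy.spatial.transform import Rotation as Ro
def pose():
    s=env.get_state();T=np.eye(4);T[:3,3]=s['tool_pos'];T[:3,:3]=Ro.from_euler('xyz',s['eef_rot'],degrees=True).as_matrix();return s,T
def goto(X,yaw):
    s,T=pose();d=T[:3,:3].T@(np.array(X)-T[:3,3]);G=Ro.from_euler('xyz',[180,0,yaw],degrees=True).as_matrix()
    print('t',s['t'].round(2),'pos',T[:3,3].round(4),'rpy',np.round(s['eef_rot'],1),'F',np.round(s['force'],1),'j',np.round(s['joints'],0))
    print('delta',d.round(4),'rot',Ro.from_matrix(T[:3,:3].T@G).as_rotvec(degrees=True).round(2))
E
python3 -c "
from h import *
goto([.58,-.09,.42],23.5)
p=env.camera('wrist');print(p['T_tool_cam'].round(3))"
```

```text
Traceback (most recent call last):
  File "h.py", line 14, in goto
    print('t',s['t'].round(2),'pos',T[:3,3].round(4),'rpy',np.round(s['eef_rot'],1),'F',np.round(s['force'],1),'j',np.round(s['joints'],0))
              ^^^^^^^^^^^^
AttributeError: 'float' object has no attribute 'round'
```

Call:
drive_tool:
  increments:
    - {"claw":-1,"x":-0.18,"y":-0.19,"z":-0.18,"rx":0,"ry":0,"rz":50}
    - {"claw":-1,"x":-0.18,"y":-0.19,"z":-0.18,"rx":0,"ry":0,"rz":50}
    - {"claw":-1,"x":-0.18,"y":-0.19,"z":-0.18,"rx":0,"ry":0,"rz":50}
    - {"claw":-1,"x":-0.18,"y":-0.19,"z":-0.18,"rx":0,"ry":0,"rz":50}
    - {"claw":-1,"x":-0.18,"y":-0.19,"z":-0.18,"rx":0,"ry":0,"rz":50}
    - {"claw":-1,"x":-0.18,"y":-0.19,"z":-0.18,"rx":0,"ry":0,"rz":50}
    - {"claw":-1,"x":-0.18,"y":-0.19,"z":-0.18,"rx":0,"ry":0,"rz":50}
    - {"claw":-1,"x":-0.18,"y":-0.19,"z":-0.18,"rx":0,"ry":0,"rz":50}

```text
t: 1.87
tool_pos: [0.2805, 0.4055, 0.4225]
eef_rot: [179.8, -0.1, 116.7]
force: [0.7, -0.0, 0.2]
finger_gap: -0.0
gripper_force: 0.0
```

```bash
sed -i "s/s\['t'\].round(2)/round(s['t'],2)/" h.py
python3 -c "
from h import *
goto([.58,-.09,.42],23.5)
p=env.camera('wrist');print(p['T_tool_cam'].round(3))"
```

```text
t 1.87 pos [0.2805 0.4055 0.4225] rpy [ 1.798e+02 -1.000e-01  1.167e+02] F [ 0.7 -0.   0.2] j [-76.   1.  16.  92.  -0.  87. -33.]
delta [-0.5772  0.045   0.0017] rot [ 8.000e-02 -2.400e-01  9.319e+01]
[[-0.002 -0.96  -0.282  0.072]
 [ 1.    -0.002 -0.    -0.   ]
 [-0.    -0.282  0.96  -0.135]
 [ 0.     0.     0.     1.   ]]
```

Call:
drive_tool:
  increments:
    - {"claw":-1,"x":-0.3,"y":0.022,"z":0,"rx":0,"ry":0,"rz":47}
    - {"claw":-1,"x":-0.3,"y":0.022,"z":0,"rx":0,"ry":0,"rz":47}
    - {"claw":-1,"x":-0.3,"y":0.022,"z":0,"rx":0,"ry":0,"rz":47}
    - {"claw":-1,"x":-0.3,"y":0.022,"z":0,"rx":0,"ry":0,"rz":47}
    - {"claw":-1,"x":-0.3,"y":0.022,"z":0,"rx":0,"ry":0,"rz":47}
    - {"claw":-1,"x":-0.3,"y":0.022,"z":0,"rx":0,"ry":0,"rz":47}
    - {"claw":-1,"x":-0.3,"y":0.022,"z":0,"rx":0,"ry":0,"rz":47}
    - {"claw":-1,"x":-0.3,"y":0.022,"z":0,"rx":0,"ry":0,"rz":47}

```text
t: 2.58
tool_pos: [0.4373, 0.1441, 0.4198]
eef_rot: [179.8, 0.0, 69.4]
force: [-0.9, -0.3, 0.3]
finger_gap: 0.0001
gripper_force: 0.0
```

```bash
python3 -c "
from h import *
goto([.58,-.09,.42],23.5)"
```

```text
t 2.58 pos [0.4373 0.1441 0.4198] rpy [179.8   0.   69.4] F [-0.9 -0.3  0.3] j [-59.  -3.  33.  96.   2.  87. -46.]
delta [-0.1689  0.216   0.0006] rot [ 1.70e-01 -4.00e-02  4.59e+01]
```

Call:
drive_tool:
  increments:
    - {"claw":-1,"x":-0.169,"y":0.216,"z":0,"rx":0,"ry":0,"rz":46}
    - {"claw":-1,"x":-0.169,"y":0.216,"z":0,"rx":0,"ry":0,"rz":46}
    - {"claw":-1,"x":-0.169,"y":0.216,"z":0,"rx":0,"ry":0,"rz":46}
    - {"claw":-1,"x":-0.169,"y":0.216,"z":0,"rx":0,"ry":0,"rz":46}
    - {"claw":-1,"x":-0.169,"y":0.216,"z":0,"rx":0,"ry":0,"rz":46}
    - {"claw":-1,"x":-0.169,"y":0.216,"z":0,"rx":0,"ry":0,"rz":46}
    - {"claw":-1,"x":-0.169,"y":0.216,"z":0,"rx":0,"ry":0,"rz":46}
    - {"claw":-1,"x":-0.169,"y":0.216,"z":0,"rx":0,"ry":0,"rz":46}

```text
t: 3.25
tool_pos: [0.581, -0.0862, 0.4185]
eef_rot: [179.7, 0.2, 23.6]
force: [-0.8, 0.0, 0.5]
finger_gap: 0.0001
gripper_force: 0.0
```

Run:
```python
from h import *
goto([.58,-.09,.42],23.5)
s,T=pose();p=env.camera('wrist');save(p,'w1')
p['T']=T@p['T_tool_cam']
for q in ['filter_unit','cover_dish','well_mouth','espresso_cup']:
    for r in env.spot_point(p,q)[:2]: print(q,np.round(r['centre'],4),round(r['confidence'],2),proj(p,r['centre']).round())
for m in env.masks_of(p,'cover_dish')[:2]: 
    c=m['pixels'].astype(np.uint8); print(m['confidence'],c.sum(),cv2.minAreaRect(cv2.findNonZero(c)))
```

```text
t 3.25 pos [ 0.581  -0.0862  0.4185] rpy [179.7   0.2  23.6] F [-0.8  0.   0.5] j [-35.  17.  51.  81. -13.  88. -50.]
delta [-0.0025  0.003  -0.0015] rot [0.28 0.15 0.11]
cover_dish [ 0.5822 -0.0837  0.239 ] 0.93 [316. 177.]
well_mouth [ 0.6008 -0.0818  0.2353] 0.91 [321. 161.]
espresso_cup [ 4.075e-01 -3.253e-01 -2.000e-04] 0.91 [386. 268.]
espresso_cup [ 0.4228 -0.1571  0.2317] 0.69 [319. 305.]
0.78 6780 ((321.3624572753906, 178.28167724609375), (85.77423858642578, 82.66839599609375), 7.594643592834473)
0.48 207 ((317.5, 323.0), (22.0, 11.0), 90.0)
```

View pics/w1.png

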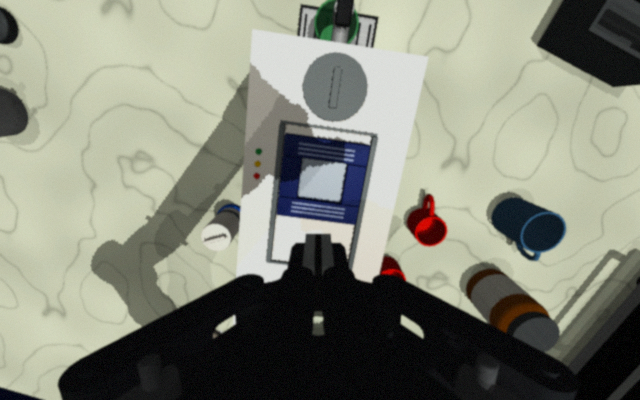

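```bash
cat >> h.py <<'E'
def ray(p,uv,z):
    f=200/np.tan(np.radians(p['fov_y'])/2);T=p['T']
    d=T[:3,:3]@np.array([(uv[0]-p['cx'])/f,(uv[1]-p['cy'])/f,1]);o=T[:3,3]
    return o+d*(z-o[2])/d[2]
E
python3 - <<'E'
from h import *
s,T=pose();p=env.camera('wrist');p['T']=T@p['T_tool_cam']
h=cv2.cvtColor(p['img'],cv2.COLOR_RGB2HSV)
g=lambda u,z:ray(p,u,z)[:2]
a,b,c,d=g((252,30),.234),g((428,56),.234),g((281,123),.242),g((376,133),.242)
e,f=g((268,262),.242),g((352,262),.242)
for u,v in((a,b),(c,d),(c,e),(d,f)): w=v-u;print(u.round(4),v.round(4),np.linalg.norm(w).round(4),np.degrees(np.arctan2(w[1],w[0])).round(1))
pts=[g(u,.238) for u in((302,160),(345,162),(341,200),(299,197))]
print(np.round(pts,4),np.mean(pts,0))
# navy mask edges
m=((h[...,0]>105)&(h[...,0]<130)&(h[...,1]>120)).astype(np.uint8)
m[:110]=0;m[240:]=0;m[:,:260]=0;m[:,385:]=0
hull=cv2.convexHull(cv2.findNonZero(m));q=cv2.approxPolyDP(hull,8,True)[:,0];print(q)
top=np.array([g(u,.248) for u in q]);print(top.round(4))
r=cv2.minAreaRect((top*1000).astype(np.float32));print(r)
E
```

```text
[0.691  0.0447] [ 0.7428 -0.1278] 0.1801 -73.3
[ 0.6201 -0.0167] [ 0.6524 -0.1135] 0.102 -71.5
[ 0.6201 -0.0167] [ 0.4607 -0.0646] 0.1665 -163.3
[ 0.6524 -0.1135] [ 0.5032 -0.1584] 0.1559 -163.3
[[ 0.5924 -0.0528]
 [ 0.6102 -0.0974]
 [ 0.5683 -0.1126]
 [ 0.5515 -0.0667]] [ 0.58059306 -0.08235293]
[[377 150]
 [361 226]
 [318 238]
 [285 214]
 [295 137]]
[[ 0.637  -0.1214]
 [ 0.5519 -0.1452]
 [ 0.5177 -0.1061]
 [ 0.5293 -0.0595]
 [ 0.6134 -0.0362]]
((571.7982177734375, -93.7080078125), (110.9696273803711, 88.57537841796875), 15.486103057861328)
```

```bash
python3 -c "
import cv2;i=cv2.imread('pics/w1.png')[100:280,220:400];cv2.imwrite('pics/w1c.png',cv2.resize(i,None,fx=3.3,fy=3.3,interpolation=cv2.INTER_CUBIC))"
```

```text
(no output)
```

View pics/w1c.png

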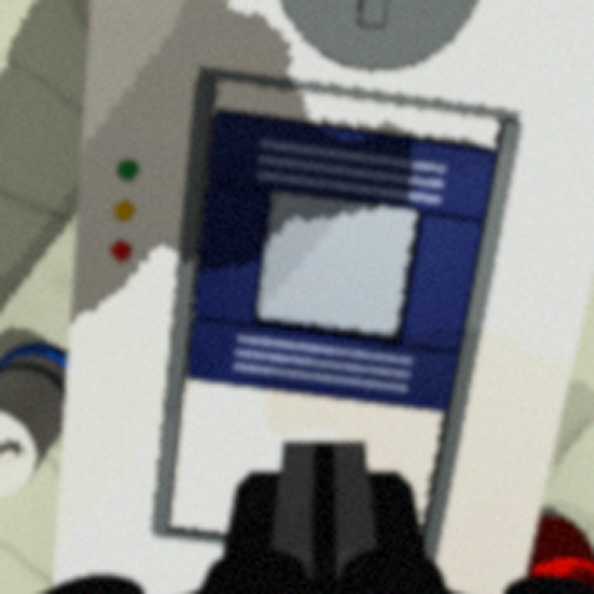

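Call:
drive_tool:
  increments:
    - {"claw":-1,"x":0.001,"y":-0.003,"z":0.04,"rx":0.2,"ry":0.2,"rz":7}
    - {"claw":-1,"x":0.001,"y":-0.003,"z":0.08,"rx":0.2,"ry":0.2,"rz":7}
    - {"claw":-1,"x":0.001,"y":-0.003,"z":0.11,"rx":0.2,"ry":0.2,"rz":7}
    - {"claw":-1,"x":0.001,"y":-0.003,"z":0.135,"rx":0.2,"ry":0.2,"rz":7}
    - {"claw":-1,"x":0.001,"y":-0.003,"z":0.145,"rx":0.2,"ry":0.2,"rz":7}
    - {"claw":-1,"x":0.001,"y":-0.003,"z":0.145,"rx":0.2,"ry":0.2,"rz":7}
    - {"claw":-1,"x":0.001,"y":-0.003,"z":0.145,"rx":0.2,"ry":0.2,"rz":7}
    - {"claw":-1,"x":0.001,"y":-0.003,"z":0.145,"rx":0.2,"ry":0.2,"rz":7}

```text
t: 4.27
tool_pos: [0.581, -0.0774, 0.2764]
eef_rot: [-179.8, -0.4, 17.2]
force: [-0.3, 0.3, 0.6]
finger_gap: -0.0
gripper_force: 0.0
```

Run:
```python
from h import *
goto([.581,-.083,.250],16.7)
s,T=pose();p=env.camera('wrist')
p['T']=T@p['T_tool_cam']
i=p['img'][140:400,140:500][:,:,::-1];cv2.imwrite('pics/w2.png',cv2.resize(i,None,fx=2.2,fy=2.2))
for q in ['cover_dish','well_mouth']:
    for r in env.spot_point(p,q)[:2]: print(q,np.round(r['centre'],4),round(r['confidence'],2),proj(p,r['centre']).round())
```

```text
t 4.27 pos [ 0.581  -0.0774  0.2764] rpy [-179.8   -0.4   17.2] F [-0.3  0.3  0.6] j [-35.  20.  50.  95. -17.  72. -54.]
delta [-0.0019  0.0054  0.0264] rot [-0.15 -0.39  0.51]
cover_dish [ 0.5816 -0.086   0.2352] 0.57 [331. 229.]
well_mouth [ 0.6008 -0.0812  0.235 ] 0.7 [333. 201.]
```

View pics/w2.png

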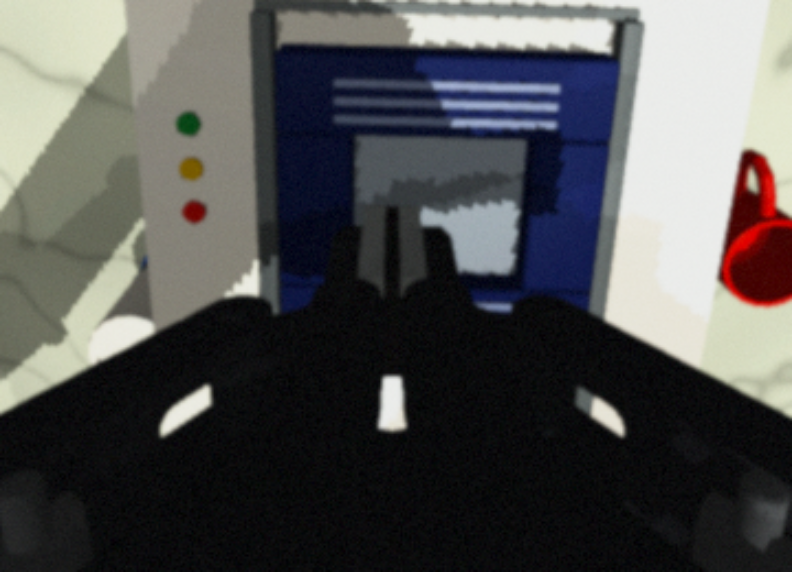

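Run:
```python
from h import *
s,T=pose();p=env.camera('wrist');p['T']=T@p['T_tool_cam']
iv=np.linalg.inv(T)
for u in ((301.4,203),(379.5,202),(377,266),(300,262)):
  X=ray(p,u,.238);print(X.round(4),(iv@np.append(X,1))[:2].round(4))
print(T[:3,3])
```

```text
[ 0.594  -0.0622  0.238 ] [ 0.0169 -0.0105]
[ 0.6093 -0.1095  0.238 ] [0.0176 0.0391]
[ 0.5661 -0.1238  0.238 ] [-0.0279  0.0401]
[ 0.5535 -0.073   0.238 ] [-0.0249 -0.0122]
[ 0.58074921 -0.0774958   0.27599915]
```

Call:
drive_tool:
  increments:
    - {"claw":-1,"x":-0.003,"y":0.011,"z":0,"rx":0,"ry":-0.4,"rz":0.5}
    - {"claw":-1,"x":-0.003,"y":0.011,"z":0,"rx":0,"ry":-0.4,"rz":0.5}
    - {"claw":-1,"x":-0.003,"y":0.011,"z":0.008,"rx":0,"ry":-0.4,"rz":0.5}
    - {"claw":-1,"x":-0.003,"y":0.011,"z":0.014,"rx":0,"ry":-0.4,"rz":0.5}
    - {"claw":-1,"x":-0.003,"y":0.011,"z":0.02,"rx":0,"ry":-0.4,"rz":0.5}
    - {"claw":-1,"x":-0.003,"y":0.011,"z":0.024,"rx":0,"ry":-0.4,"rz":0.5}
    - {"claw":-1,"x":-0.003,"y":0.011,"z":0.024,"rx":0,"ry":-0.4,"rz":0.5}

```text
t: 5.05
tool_pos: [0.5794, -0.088, 0.2487]
eef_rot: [-179.7, 0.4, 16.7]
force: [-0.0, -0.2, -0.6]
finger_gap: -0.0001
gripper_force: 0.0
```

Run:
```python
from h import *
goto([.581,-.083,.250],16.7)
s,T=pose();p=env.camera('wrist')
i=p['img'][140:400,140:500][:,:,::-1];cv2.imwrite('pics/w3.png',cv2.resize(i,None,fx=2.2,fy=2.2))
```

```text
t 5.05 pos [ 0.5794 -0.088   0.2487] rpy [-179.7    0.4   16.7] F [-0.  -0.2 -0.6] j [-33.  22.  50.  97. -18.  70. -52.]
delta [ 0.003  -0.0044 -0.0013] rot [-0.27  0.36 -0.  ]
```

View pics/w3.png

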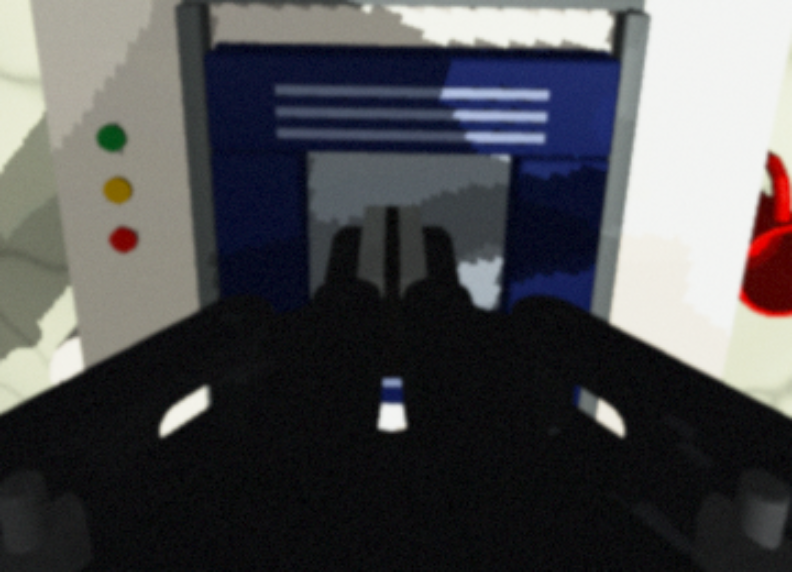

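Call:
drive_tool:
  increments:
    - {"claw":-1,"x":-0.004,"y":0.003,"z":-0.0005,"rx":0,"ry":0,"rz":0}
    - {"claw":-1,"x":-0.01,"y":0.003,"z":-0.0005,"rx":0,"ry":0,"rz":0}
    - {"claw":-1,"x":-0.018,"y":0.003,"z":-0.0005,"rx":0,"ry":0,"rz":0}
    - {"claw":-1,"x":-0.026,"y":0.003,"z":-0.0005,"rx":0,"ry":0,"rz":0}
    - {"claw":-1,"x":-0.034,"y":0.003,"z":-0.0005,"rx":0,"ry":0,"rz":0}
    - {"claw":-1,"x":-0.042,"y":0.003,"z":-0.0005,"rx":0,"ry":0,"rz":0}
    - {"claw":-1,"x":-0.05,"y":0.003,"z":-0.0005,"rx":0,"ry":0,"rz":0}
    - {"claw":-1,"x":-0.055,"y":0.003,"z":-0.0005,"rx":0,"ry":0,"rz":0}

```text
t: 5.77
tool_pos: [0.5273, -0.1074, 0.2511]
eef_rot: [-179.7, 0.2, 16.7]
force: [1.9, 0.5, 0.8]
finger_gap: 0.0
gripper_force: 1.2
```

Call:
drive_tool:
  increments:
    - {"claw":-1,"x":-0.003,"y":0,"z":0,"rx":0,"ry":0,"rz":0}
    - {"claw":-1,"x":-0.006,"y":0,"z":0,"rx":0,"ry":0,"rz":0}
    - {"claw":-1,"x":-0.009,"y":0,"z":0,"rx":0,"ry":0,"rz":0}
    - {"claw":-1,"x":-0.009,"y":0,"z":0,"rx":0,"ry":0,"rz":0}

```text
t: 6.1
tool_pos: [0.5192, -0.1098, 0.251]
eef_rot: [-179.7, 0.2, 16.7]
force: [0.4, 0.1, 0.2]
finger_gap: -0.0001
gripper_force: 0.2
```

Call:
drive_tool:
  increments:
    - {"claw":-1,"x":-0.002,"y":0,"z":0.001,"rx":0,"ry":0,"rz":0}
    - {"claw":-1,"x":-0.004,"y":0,"z":0.001,"rx":0,"ry":0,"rz":0}
    - {"claw":-1,"x":-0.005,"y":0,"z":0.001,"rx":0,"ry":0,"rz":0}
    - {"claw":-1,"x":-0.005,"y":0,"z":0.001,"rx":0,"ry":0,"rz":0}

```text
t: 6.43
tool_pos: [0.5148, -0.1113, 0.25]
eef_rot: [-179.8, 0.2, 16.7]
force: [1.6, 1.2, 1.4]
finger_gap: 0.0001
gripper_force: 0.7
```

Call:
drive_tool:
  increments:
    - {"claw":-1,"x":-0.0015,"y":0,"z":0,"rx":0,"ry":0,"rz":0}
    - {"claw":-1,"x":-0.003,"y":0,"z":0,"rx":0,"ry":0,"rz":0}
    - {"claw":-1,"x":-0.003,"y":0,"z":0,"rx":0,"ry":0,"rz":0}

```text
t: 6.68
tool_pos: [0.5121, -0.1121, 0.25]
eef_rot: [-179.8, 0.2, 16.7]
force: [1.8, 1.1, 0.6]
finger_gap: -0.0
gripper_force: 1.1
```

Call:
drive_tool:
  increments:
    - {"claw":-1,"x":-0.0015,"y":0,"z":0,"rx":0,"ry":0,"rz":0}
    - {"claw":-1,"x":-0.003,"y":0,"z":0,"rx":0,"ry":0,"rz":0}
    - {"claw":-1,"x":-0.003,"y":0,"z":0,"rx":0,"ry":0,"rz":0}

```text
t: 6.93
tool_pos: [0.5119, -0.1121, 0.2503]
eef_rot: [-179.9, -0.1, 16.7]
force: [8.8, 2.0, -4.3]
finger_gap: 0.0002
gripper_force: 4.3
```

Call:
drive_tool:
  increments:
    - {"claw":-1,"x":-0.0015,"y":0,"z":0,"rx":0,"ry":0,"rz":0}
    - {"claw":-1,"x":-0.003,"y":0,"z":0,"rx":0,"ry":0,"rz":0}
    - {"claw":-1,"x":-0.003,"y":0,"z":0,"rx":0,"ry":0,"rz":0}

```text
t: 7.18
tool_pos: [0.5117, -0.1121, 0.2505]
eef_rot: [180.0, -0.5, 16.8]
force: [15.7, 2.9, -9.0]
finger_gap: 0.0002
gripper_force: 7.4
```

Call:
drive_tool:
  increments:
    - {"claw":-1,"x":0.009,"y":0,"z":0,"rx":0,"ry":0,"rz":0}
    - {"claw":-1,"x":0.016,"y":0,"z":-0.005,"rx":0,"ry":0,"rz":0}
    - {"claw":-1,"x":0.016,"y":0,"z":-0.025,"rx":0,"ry":0,"rz":0}
    - {"claw":-1,"x":0.03,"y":0,"z":-0.04,"rx":0,"ry":0,"rz":0}
    - {"claw":-1,"x":0.06,"y":0,"z":-0.04,"rx":0,"ry":0,"rz":0}
    - {"claw":-1,"x":0.09,"y":0,"z":-0.04,"rx":0,"ry":0,"rz":0}
    - {"claw":-1,"x":0.09,"y":0,"z":-0.04,"rx":0,"ry":0,"rz":0}
    - {"claw":-1,"x":0.09,"y":0,"z":-0.04,"rx":0,"ry":0,"rz":0}

```text
t: 7.85
tool_pos: [0.5931, -0.0876, 0.2887]
eef_rot: [-179.8, 0.4, 16.8]
force: [-0.7, -0.7, -0.6]
finger_gap: 0.0001
gripper_force: 0.0
```

Run:
```python
from h import *
goto([.598,-.086,.234],16.7)
s,T=pose();p=env.camera('wrist')
p['T']=T@p['T_tool_cam'];np.save('T4',p['T'])
i=p['img'][140:400,140:500][:,:,::-1];cv2.imwrite('pics/w4.png',cv2.resize(i,None,fx=2.2,fy=2.2))
iv=np.linalg.inv(T)
for q in ['key_top','well_mouth']:
    for r in env.spot_point(p,q)[:2]: print(q,np.round(r['centre'],4),(iv@np.append(r['centre'],1))[:3].round(4),round(r['confidence'],2),proj(p,r['centre']).round())
```

```text
t 7.85 pos [ 0.5931 -0.0876  0.2887] rpy [-179.8    0.4   16.8] F [-0.7 -0.7 -0.6] j [-33.  22.  51.  92. -18.  75. -53.]
delta [0.0056 0.     0.0546] rot [-0.16  0.45  0.07]
key_top [ 0.5988 -0.0888  0.2165] [0.0057 0.003  0.0721] 0.77 [322. 204.]
well_mouth [ 0.5994 -0.08    0.2358] [ 0.0087 -0.0053  0.0528] 0.79 [310. 208.]
```

View pics/w4.png

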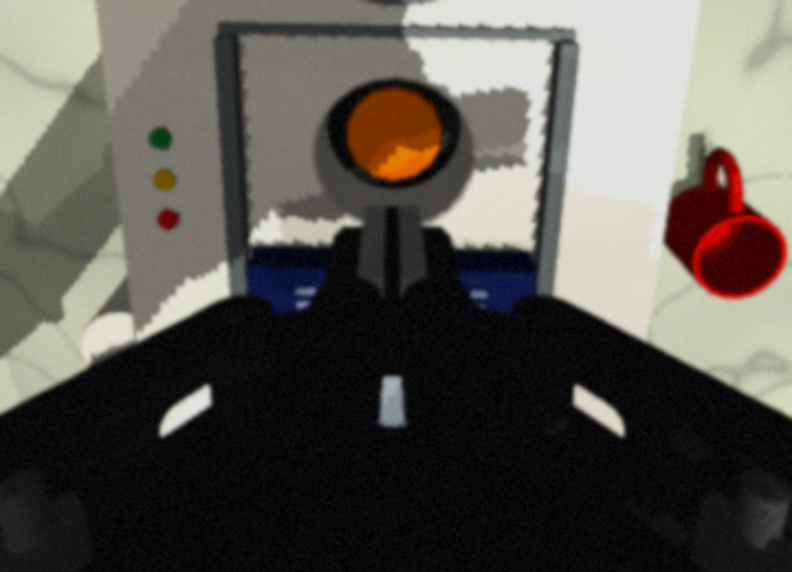

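Run:
```python
from h import *
s,T=pose();p=env.camera('wrist');p['T']=T@p['T_tool_cam'];iv=np.linalg.inv(T)
for (u,v),z in (((394,78),.234),((394,222),.234),((315,155),.234),((473,155),.234),((394,86),.212),((394,181),.212),((346,134),.212),((442,134),.212)):
  X=ray(p,(u/2.2+140,v/2.2+140),z);print((iv@np.append(X,1))[:2].round(4))
```

```text
[0.0311 0.0008]
[-0.0177  0.0008]
[ 0.0059 -0.0246]
[0.0059 0.0261]
[0.0236 0.0008]
[-0.0118  0.0008]
[ 0.0061 -0.0162]
[0.0061 0.0179]
```

Call:
drive_tool:
  increments:
    - {"claw":-1,"x":0.006,"y":0.001,"z":0,"rx":0,"ry":0.4,"rz":0}
    - {"claw":-1,"x":0.006,"y":0.001,"z":0.01,"rx":0,"ry":0.4,"rz":0}
    - {"claw":-1,"x":0.006,"y":0.001,"z":0.025,"rx":0,"ry":0.4,"rz":0}
    - {"claw":-1,"x":0.006,"y":0.001,"z":0.04,"rx":0,"ry":0.4,"rz":0}
    - {"claw":-1,"x":0.006,"y":0.001,"z":0.05,"rx":0,"ry":0.4,"rz":0}
    - {"claw":-1,"x":0.006,"y":0.001,"z":0.058,"rx":0,"ry":0.4,"rz":0}
    - {"claw":-1,"x":0.006,"y":0.001,"z":0.063,"rx":0,"ry":0.4,"rz":0}
    - {"claw":-1,"x":0.006,"y":0.001,"z":0.063,"rx":0,"ry":0.4,"rz":0}

```text
t: 8.72
tool_pos: [0.5979, -0.087, 0.2255]
eef_rot: [-179.7, -0.1, 16.7]
force: [-1.1, 1.1, -0.5]
finger_gap: 0.0003
gripper_force: 0.0
```

Call:
drive_tool:
  increments:
    - {"claw":-1,"x":0,"y":0,"z":0.002,"rx":0,"ry":0,"rz":0}
    - {"claw":-1,"x":0,"y":0,"z":0.004,"rx":0,"ry":0,"rz":0}
    - {"claw":-1,"x":0,"y":0,"z":0.006,"rx":0,"ry":0,"rz":0}
    - {"claw":-1,"x":0,"y":0,"z":0.006,"rx":0,"ry":0,"rz":0}

```text
t: 9.05
tool_pos: [0.5986, -0.0871, 0.2206]
eef_rot: [-179.8, -0.2, 16.7]
force: [-0.2, -0.2, -0.1]
finger_gap: 0.0001
gripper_force: 0.0
```

Call:
drive_tool:
  increments:
    - {"claw":-1,"x":0,"y":0,"z":0.0015,"rx":0,"ry":0,"rz":0}
    - {"claw":-1,"x":0,"y":0,"z":0.003,"rx":0,"ry":0,"rz":0}
    - {"claw":-1,"x":0,"y":0,"z":0.003,"rx":0,"ry":0,"rz":0}

```text
t: 9.3
tool_pos: [0.5988, -0.0872, 0.218]
eef_rot: [-179.8, -0.2, 16.7]
force: [-1.0, -0.5, 2.8]
finger_gap: 0.0003
gripper_force: 1.6
```

Call:
drive_tool:
  increments:
    - {"claw":-1,"x":0,"y":0,"z":0.0015,"rx":0,"ry":0,"rz":0}
    - {"claw":-1,"x":0,"y":0,"z":0.003,"rx":0,"ry":0,"rz":0}
    - {"claw":-1,"x":0,"y":0,"z":0.003,"rx":0,"ry":0,"rz":0}

```text
t: 9.55
tool_pos: [0.5988, -0.0872, 0.2161]
eef_rot: [-179.8, -0.2, 16.7]
force: [-1.9, 1.8, 9.8]
finger_gap: -0.0
gripper_force: 4.8
```

Call:
drive_tool:
  increments:
    - {"claw":-1,"x":0,"y":0,"z":0.001,"rx":0,"ry":0,"rz":0}
    - {"claw":-1,"x":0,"y":0,"z":0.001,"rx":0,"ry":0,"rz":0}
    - {"claw":-1,"x":0,"y":0,"z":0.001,"rx":0,"ry":0,"rz":0}
    - {"claw":-1,"x":0,"y":0,"z":0.001,"rx":0,"ry":0,"rz":0}
    - {"claw":-1,"x":0,"y":0,"z":0.001,"rx":0,"ry":0,"rz":0}
    - {"claw":-1,"x":0,"y":0,"z":0.001,"rx":0,"ry":0,"rz":0}
    - {"claw":-1,"x":0,"y":0,"z":0.001,"rx":0,"ry":0,"rz":0}
    - {"claw":-1,"x":0,"y":0,"z":0.001,"rx":0,"ry":0,"rz":0}

```text
t: 10.22
tool_pos: [0.5988, -0.0872, 0.216]
eef_rot: [-179.7, -0.3, 16.7]
force: [-4.0, 1.2, 13.9]
finger_gap: -0.0004
gripper_force: 7.0
```

Call:
drive_tool:
  increments:
    - {"claw":-1,"x":0,"y":0,"z":0,"rx":0,"ry":0,"rz":0}
    - {"claw":-1,"x":0,"y":0,"z":0,"rx":0,"ry":0,"rz":0}
    - {"claw":-1,"x":0,"y":0,"z":0,"rx":0,"ry":0,"rz":0}
    - {"claw":-1,"x":0,"y":0,"z":0,"rx":0,"ry":0,"rz":0}
    - {"claw":-1,"x":0,"y":0,"z":0,"rx":0,"ry":0,"rz":0}
    - {"claw":-1,"x":0,"y":0,"z":0,"rx":0,"ry":0,"rz":0}
    - {"claw":-1,"x":0,"y":0,"z":0,"rx":0,"ry":0,"rz":0}
    - {"claw":-1,"x":0,"y":0,"z":0,"rx":0,"ry":0,"rz":0}

```text
t: 10.88
tool_pos: [0.5988, -0.0873, 0.216]
eef_rot: [-179.7, -0.3, 16.7]
force: [-4.3, 1.8, 14.5]
finger_gap: 0.0
gripper_force: 7.0
```

Call:
drive_tool:
  increments:
    - {"claw":-1,"x":0,"y":0,"z":0,"rx":0,"ry":0,"rz":0}
    - {"claw":-1,"x":0,"y":0,"z":0,"rx":0,"ry":0,"rz":0}
    - {"claw":-1,"x":0,"y":0,"z":0,"rx":0,"ry":0,"rz":0}
    - {"claw":-1,"x":0,"y":0,"z":0,"rx":0,"ry":0,"rz":0}
    - {"claw":-1,"x":0,"y":0,"z":0,"rx":0,"ry":0,"rz":0}
    - {"claw":-1,"x":0,"y":0,"z":0,"rx":0,"ry":0,"rz":0}
    - {"claw":-1,"x":0,"y":0,"z":0,"rx":0,"ry":0,"rz":0}
    - {"claw":-1,"x":0,"y":0,"z":0,"rx":0,"ry":0,"rz":0}

```text
t: 11.55
tool_pos: [0.5988, -0.0872, 0.216]
eef_rot: [-179.7, -0.3, 16.7]
force: [-4.7, 1.3, 14.5]
finger_gap: 0.0
gripper_force: 7.0
```

Call:
drive_tool:
  increments:
    - {"claw":-1,"x":0,"y":0,"z":0,"rx":0,"ry":0,"rz":0}
    - {"claw":-1,"x":0,"y":0,"z":0,"rx":0,"ry":0,"rz":0}
    - {"claw":-1,"x":0,"y":0,"z":0,"rx":0,"ry":0,"rz":0}
    - {"claw":-1,"x":0,"y":0,"z":0,"rx":0,"ry":0,"rz":0}
    - {"claw":-1,"x":0,"y":0,"z":0,"rx":0,"ry":0,"rz":0}
    - {"claw":-1,"x":0,"y":0,"z":0,"rx":0,"ry":0,"rz":0}
    - {"claw":-1,"x":0,"y":0,"z":0,"rx":0,"ry":0,"rz":0}
    - {"claw":-1,"x":0,"y":0,"z":0,"rx":0,"ry":0,"rz":0}

```text
t: 12.22
tool_pos: [0.5988, -0.0872, 0.216]
eef_rot: [-179.7, -0.3, 16.7]
force: [-5.8, 1.1, 14.4]
finger_gap: -0.0001
gripper_force: 7.0
```

Call:
drive_tool:
  increments:
    - {"claw":-1,"x":0,"y":0,"z":-0.01,"rx":0,"ry":0,"rz":0}
    - {"claw":-1,"x":0,"y":0,"z":-0.03,"rx":0,"ry":0,"rz":0}
    - {"claw":-1,"x":0,"y":0,"z":-0.055,"rx":0,"ry":0,"rz":0}
    - {"claw":-1,"x":0,"y":0,"z":-0.07,"rx":0,"ry":0,"rz":0}
    - {"claw":-1,"x":-0.02,"y":0,"z":-0.07,"rx":0,"ry":0,"rz":0}
    - {"claw":-1,"x":-0.05,"y":0,"z":-0.07,"rx":0,"ry":0,"rz":0}
    - {"claw":-1,"x":-0.074,"y":0,"z":-0.07,"rx":0,"ry":0,"rz":0}
    - {"claw":-1,"x":-0.074,"y":0,"z":-0.07,"rx":0,"ry":0,"rz":0}

```text
t: 12.88
tool_pos: [0.5229, -0.1116, 0.283]
eef_rot: [-179.6, -0.1, 16.4]
force: [-0.8, -1.5, 0.5]
finger_gap: 0.0001
gripper_force: 0.0
```

Run:
```python
from h import *
goto([.526,-.108,.250],16.7)
s,T=pose();p=env.camera('wrist')
p['T']=T@p['T_tool_cam'];iv=np.linalg.inv(T)
i=p['img'][140:400,140:500][:,:,::-1];cv2.imwrite('pics/w5.png',cv2.resize(i,None,fx=2.2,fy=2.2))
for q in ['cover_dish','well_mouth']:
    for r in env.spot_point(p,q)[:2]: print(q,np.round(r['centre'],4),(iv@np.append(r['centre'],1))[:3].round(4),round(r['confidence'],2))
```

```text
t 12.88 pos [ 0.5229 -0.1116  0.283 ] rpy [-1.796e+02 -1.000e-01  1.640e+01] F [-0.8 -1.5  0.5] j [-37.  14.  54. 101. -12.  71. -54.]
delta [ 0.0039 -0.0024  0.0331] rot [-0.36 -0.06 -0.3 ]
cover_dish [ 0.5226 -0.1026  0.2371] [ 0.0022 -0.0084  0.046 ] 0.86
well_mouth [ 0.6001 -0.0827  0.2353] [ 0.0821 -0.0056  0.0479] 0.63
```

View pics/w5.png

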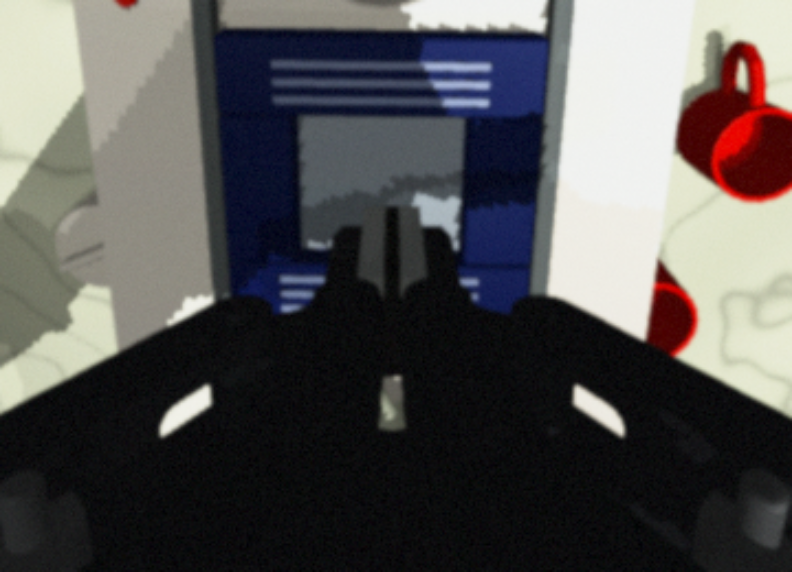

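Call:
drive_tool:
  increments:
    - {"claw":-1,"x":0.003,"y":-0.003,"z":0,"rx":-0.3,"ry":0,"rz":-0.3}
    - {"claw":-1,"x":0.003,"y":-0.003,"z":0.008,"rx":-0.3,"ry":0,"rz":-0.3}
    - {"claw":-1,"x":0.003,"y":-0.003,"z":0.018,"rx":-0.3,"ry":0,"rz":-0.3}
    - {"claw":-1,"x":0.003,"y":-0.003,"z":0.026,"rx":-0.3,"ry":0,"rz":-0.3}
    - {"claw":-1,"x":0.003,"y":-0.003,"z":0.031,"rx":-0.3,"ry":0,"rz":-0.3}
    - {"claw":-1,"x":0.003,"y":-0.003,"z":0.033,"rx":-0.3,"ry":0,"rz":-0.3}
    - {"claw":-1,"x":0.003,"y":-0.003,"z":0.033,"rx":-0.3,"ry":0,"rz":-0.3}

```text
t: 13.62
tool_pos: [0.5291, -0.1048, 0.2495]
eef_rot: [179.9, -0.1, 17.0]
force: [0.1, 1.1, 0.9]
finger_gap: -0.0
gripper_force: 0.0
```

Call:
drive_tool:
  increments:
    - {"claw":-1,"x":0.005,"y":0,"z":0,"rx":0,"ry":0,"rz":0}
    - {"claw":-1,"x":0.012,"y":0,"z":0,"rx":0,"ry":0,"rz":0}
    - {"claw":-1,"x":0.02,"y":0,"z":0,"rx":0,"ry":0,"rz":0}
    - {"claw":-1,"x":0.028,"y":0,"z":0,"rx":0,"ry":0,"rz":0}
    - {"claw":-1,"x":0.036,"y":0,"z":0,"rx":0,"ry":0,"rz":0}
    - {"claw":-1,"x":0.044,"y":0,"z":0,"rx":0,"ry":0,"rz":0}
    - {"claw":-1,"x":0.05,"y":0,"z":0,"rx":0,"ry":0,"rz":0}
    - {"claw":-1,"x":0.05,"y":0,"z":0,"rx":0,"ry":0,"rz":0}

```text
t: 14.28
tool_pos: [0.5793, -0.089, 0.2506]
eef_rot: [179.9, -0.3, 17.1]
force: [0.5, 0.2, -0.4]
finger_gap: 0.0
gripper_force: 0.0
```

Call:
drive_tool:
  increments:
    - {"claw":-1,"x":0.005,"y":0,"z":0.0005,"rx":0,"ry":0,"rz":0}
    - {"claw":-1,"x":0.01,"y":0,"z":0.0005,"rx":0,"ry":0,"rz":0}
    - {"claw":-1,"x":0.014,"y":0,"z":0.0005,"rx":0,"ry":0,"rz":0}
    - {"claw":-1,"x":0.016,"y":0,"z":0.0005,"rx":0,"ry":0,"rz":0}

```text
t: 14.62
tool_pos: [0.5933, -0.0851, 0.2502]
eef_rot: [179.9, -0.2, 17.0]
force: [-2.4, -1.1, 1.0]
finger_gap: -0.0001
gripper_force: 1.1
```

Call:
drive_tool:
  increments:
    - {"claw":-1,"x":0.002,"y":0,"z":0,"rx":0,"ry":0,"rz":0}
    - {"claw":-1,"x":0.004,"y":0,"z":0,"rx":0,"ry":0,"rz":0}
    - {"claw":-1,"x":0.004,"y":0,"z":0,"rx":0,"ry":0,"rz":0}

```text
t: 14.87
tool_pos: [0.597, -0.0841, 0.2502]
eef_rot: [179.9, -0.2, 17.0]
force: [-0.8, -1.1, 0.7]
finger_gap: -0.0004
gripper_force: 0.4
```

Call:
drive_tool:
  increments:
    - {"claw":-1,"x":0.0015,"y":0,"z":0,"rx":0,"ry":0,"rz":0}
    - {"claw":-1,"x":0.003,"y":0,"z":0,"rx":0,"ry":0,"rz":0}
    - {"claw":-1,"x":0.003,"y":0,"z":0,"rx":0,"ry":0,"rz":0}

```text
t: 15.12
tool_pos: [0.5996, -0.0834, 0.2502]
eef_rot: [179.9, -0.2, 17.0]
force: [-1.0, -0.4, 0.9]
finger_gap: -0.0001
gripper_force: 0.7
```

Call:
drive_tool:
  increments:
    - {"claw":-1,"x":0.0015,"y":0,"z":0,"rx":0,"ry":0,"rz":0}
    - {"claw":-1,"x":0.003,"y":0,"z":0,"rx":0,"ry":0,"rz":0}
    - {"claw":-1,"x":0.003,"y":0,"z":0,"rx":0,"ry":0,"rz":0}

```text
t: 15.37
tool_pos: [0.5999, -0.0834, 0.2501]
eef_rot: [-180.0, 0.1, 16.9]
force: [-8.3, -0.1, 4.6]
finger_gap: -0.0
gripper_force: 4.0
```

Call:
drive_tool:
  increments:
    - {"claw":-1,"x":0.0015,"y":0,"z":0,"rx":0,"ry":0,"rz":0}
    - {"claw":-1,"x":0.003,"y":0,"z":0,"rx":0,"ry":0,"rz":0}
    - {"claw":-1,"x":0.003,"y":0,"z":0,"rx":0,"ry":0,"rz":0}

```text
t: 15.62
tool_pos: [0.6, -0.0833, 0.25]
eef_rot: [-179.9, 0.5, 16.9]
force: [-14.7, -1.1, 9.4]
finger_gap: -0.0003
gripper_force: 7.1
```

Call:
drive_tool:
  increments:
    - {"claw":-1,"x":-0.008,"y":0,"z":0,"rx":0,"ry":0,"rz":0}
    - {"claw":-1,"x":-0.015,"y":0,"z":0,"rx":0,"ry":0,"rz":0}
    - {"claw":-1,"x":-0.015,"y":0,"z":-0.01,"rx":0,"ry":0,"rz":0}
    - {"claw":-1,"x":-0.015,"y":0,"z":-0.04,"rx":0,"ry":0,"rz":0}
    - {"claw":-1,"x":-0.015,"y":0,"z":-0.08,"rx":0,"ry":0,"rz":0}
    - {"claw":-1,"x":-0.015,"y":0,"z":-0.12,"rx":0,"ry":0,"rz":0}
    - {"claw":-1,"x":-0.015,"y":0,"z":-0.15,"rx":0,"ry":0,"rz":0}
    - {"claw":-1,"x":-0.015,"y":0,"z":-0.15,"rx":0,"ry":0,"rz":0}

```text
t: 16.28
tool_pos: [0.5936, -0.087, 0.4083]
eef_rot: [179.6, -1.0, 17.0]
force: [0.6, -1.5, -0.7]
finger_gap: 0.0001
gripper_force: 0.0
```

Run:
```python
from h import *
p=env.camera('wrist');save(p,'w6')
p=env.camera('scene')
for q in ['filter_unit','espresso_cup','cover_dish']:
    for r in env.spot_point(p,q)[:2]: print(q,np.round(r['centre'],4),round(r['confidence'],2))
```

```text
filter_unit [ 0.545  -0.1011  0.0031] 0.81
espresso_cup [ 0.2651 -0.2494  0.0029] 0.7
espresso_cup [ 0.7659 -0.0362  0.0187] 0.61
cover_dish [ 0.59   -0.0918  0.2399] 0.86
```

View pics/w6.png

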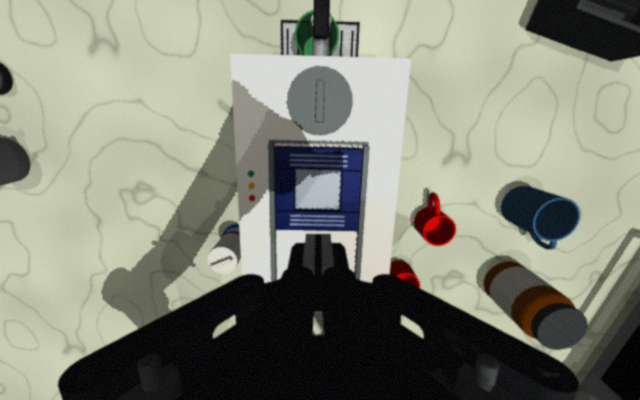

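The picture shows the cover shut against its front stop, around pixel (320,188). The filter and the things around it are where they were, and the arm is clear of everything.

```bash
python3 -c "
from workcell import env
print(env.job_done())"
```

```text
the job is handed in; nothing more can be done
None
```

Job handed in at about 16 s: I pushed the cover open to its stop, held the reset key fully down for about 2.6 s, let it up and pushed the cover shut to its stop; the filter hasn't shifted and nothing around it looks disturbed.

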